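Register a vial rack in the sampler's loading guide

ROBOT

A 6-joint arm with a two-finger parallel gripper is mounted at the origin on the work surface. World frame = base frame: x ahead of the robot, y to its left, z up, the work surface at z = 0. Lengths are in m, angles in rad, forces in N, time in s.
With the tool pointing down it reaches from about 0.4 to 0.925 m from the base axis. Payload 3.4 kg.
Tool frame: the origin (TCP) lies midway between the tips of the shut fingers; the grasp point (between the pads) lies manip.grip_depth behind it (manip.grip_depth is the distance from the TCP to the grasp point, in m); z points along the fingers, x is the direction in which the jaws open and shut, and the axes are right-handed (so a half turn about z gives the same grasp; the last joint's range is limited). The gripper opens to 85 mm and grips with 20 to 120 N. Pads are 22 mm wide; open, the fingers measure 114 mm over their backs; the gripper's body (76 mm by 85 mm) begins 54 mm behind the grasp point. The pads swing forward as they close: fully open they stand 13 mm farther back than shut.
Start: joints at [-1.407, 0.307, 1.506, -0, 1.328, -0.073], TCP at [0.135, -0.559, 0.231] pointing down, gripper open.
Joint ranges: [-3.12, 3.12], [-1.05, 2.28], [0.14, 2.33], [-1.42, 4.57], [0.1, 2.73], [-2.68, 2.68]. Speed limits (rad/s): [2.57, 2.57, 3.14, 3.14, 3.14, 3.14].

INTERFACE

Orientations are given as [roll, pitch, yaw] about the fixed x, y, z axes, in that order (R = Rz(yaw) Ry(pitch) Rx(roll)).
In Python, from plant import status, optics, job, manip gives the robot as it stands.
- The arm moves only by the tool drive_tool, never from a script. Its argument "rows" is a list of rows, each an object with "xyz": the shift along the tool's x, y, z in m, a list of three; "delta_rot": the turn, a rotation vector about the tool's x, y, z in degrees, a list of three; "claw": the closure, from -1 (fully open) to 1 (shut). A call has 1 to 10 rows; each row shifts and turns the commanded pose from where the row before left it, along the tool's axes as they then stand; what a row does not reach is not made up. A row lasts 1/10 s, in which the tool goes at most 50 mm and 8.59 degrees, less where a joint would pass 70% of its speed; a pose out of reach is approached as far as the arm can. A call is refused whole if a number of a shift passes 0.05 or a number of a turn 8.59, either way. A call with a gripper value outside its range is refused whole. The fingers move at their own pace and stop on an object; the grip force is fixed at half the most. Time passes only in rows, so rows that do not move let the fingers close. It gives the time, the measured TCP pose, the force and the opening at its end, in the units of the state.
- status.get_obs(): the state, without advancing time (a new reading comes with each control period).
- optics.read_camera(name): name is "scene" or "top"; returns a dict with "color" (400x640x3 uint8, red, green, blue), "intrinsics" (3x3 intrinsics, pixels), "origin" and "orientation" of the camera in the world. Camera axes: x right, y up, looking along -z (the intrinsics and any distortion apply to the point x, -y, -z); pixel columns grow to the right and rows downward; lengths in m; the calibration is good to about 2 mm. A picture is of the moment at which its call begins. There is no depth.
- job.job_done(): hands the job in, once; it reports no verdict.
Trained networks look in a picture, given as the dict that the camera call returned (one of the last four; its "shot" number tells which), for a name from the list of things; names that differ only in an ending like _2 or _b are one class to them, and where a whole thing is asked for, a point or a joint stands for the part that bears it (a point fixed in the world has none). Each returns a list of dicts, best first, with "p" (0 to 1); they miss things now and then, are a little off and sometimes report something else, mostly with a low value. They report only what shows in the picture. A call takes as long as a camera call.
- optics.look_for(target, picture): "rect" ([left, top, right, bottom] in pixels, round what is visible of it).
The state is a dict: "time": time; "joints": joint angles; "joint_velocities": joint speeds; "tau": joint torques, N m; "tool_pos": TCP position; "orientation": TCP orientation; "force": force on the tool from outside, world axes, zero at the start; "moment": the same for the moment, N m; "width": finger opening in m.
Only numpy, scipy, OpenCV 4.12 (cv2) and the standard library are available. Lean on these libraries where they do the work, as an engineer would, in place of code of your own. Each camera call takes 0.05 s, during which the arm holds its last target.

TASK

Push the rack that holds the vials along the bench into its corner of the T-shaped metal guide, on the side of the centre rib where it already is, so that its long side is flush against the long fence and its short end is flush against the rib. Push only on the white rack body, with the fingers; never lift or tip it and do not touch the glass vials or their caps. Leave the empty rack and everything else on the bench where it stands.

Things in the scene. Friction and masses are not known exactly. Their poses are not given: they have to be found in the camera images.
- vial_rack: White plastic rack block, 86 mm along its x, 127 mm along its y, 34 mm tall, holding 12 glass vials; about 0.3 to 0.6 kg, slides on the bench. Origin: centre of its underside. Starts on the robot's side of the guide, left (+y) or right (-y) of the rib, turned up to 0.5 rad from the guide's axes. Seated, its centre is at x = -43 mm, y = +69.5 (left) or -69.5 mm (right) in the guide's frame.
- vials: The 12 capped vial tops (3 x 4), one piece with the vial rack (same origin and axes); they stand from 34 to 48.5 mm above the bench, 13 mm or more inside the block's side faces. Not to be touched.
- empty_rack: The same white block, 86 x 127 x 34 mm, with empty dark holes and no vials; stands on the other side of the rib from the vial rack. Leave alone. Origin: centre of its underside.
- guide: Low T-shaped aluminium guide fixed to the bench, 22 mm tall. Origin: on the bench, where the rib's centre line meets the front face of the long fence. x points away from the robot, square to the fence; y runs left along it. The fence's front face is at x = 0, y = -310 to 310 mm; a foot strip reaches x = 44 mm. The rib is 12 mm thick about y = 0, from x = -70 mm to 0.
- amber_bottle: brown glass bottle with a screw cap, 56 mm across, 120 mm tall, stands between the two racks. Leave alone. Origin: centre of its underside.
- jar: small closed glass jar, 28 mm across, 45 mm tall, stands between the bottle and the tip of the guide's rib. Leave alone. Origin: centre of its underside.
- flask: conical glass flask, 74 mm across the base, 109 mm tall, far left. Leave alone. Origin: centre of its underside.
- beaker: open glass beaker, 68 mm across, 85 mm tall, far right. Leave alone. Origin: centre of its underside.
- tip_box: grey plastic tip box with a white lid, 60 x 90 x 50 mm, beyond the guide. Leave alone. Origin: centre of its underside.
- dish: low white dish, 84 mm across, 20 mm tall, beyond the guide. Leave alone. Origin: centre of its underside.

How it is judged:
By the outcome, as a careful person would: the job done as asked, in the order asked, and still so for the second after the job is handed in, with the robot touching nothing.
It also fails if it takes over 53 s, if anything falls off the work surface, if the arm or the gripper's body presses on something with over 40 N, if the wrist force passes 120 N, or if a joint passes its speed limit or range.

## Working session

There is one attempt and no reset: what is moved stays moved. The work goes in short steps, Python scripts to look and compute and a tool call to move; the robot and the scene stay as the last step left them, time stands still between calls to the robot, and variables do not carry over. Pictures are saved under pics/ and viewed, and the job is handed in when it is done.

Besides the shell and the picture viewer there is one more tool, called after "Call:" as name(argument=value, ...) on one line, values as JSON. drive_tool: Moves the arm, as the interface text tells. Its arguments: {"type":"object","properties":{"rows":{"type":"array","items":{"type":"object","properties":{"xyz":{"type":"array","items":{"type":"number"}},"delta_rot":{"type":"array","items":{"type":"number"}},"claw":{"type":"number"}}}}},"required":["rows"]}

```bash
ls; mkdir -p pics; python3 - <<'E'
from plant import status, optics, job, manip
import cv2,pickle
print(status.get_obs()); print(manip.grip_depth)
for n in("scene","top"):
    p=optics.read_camera(n); cv2.imwrite(f"pics/{n}0.png",p["color"][:,:,::-1]); pickle.dump(p,open(n+"0.pkl","wb"))
    print(n,p["intrinsics"],p["origin"],p["orientation"],[k for k in p])
    for t in ["vial_rack","vials","empty_rack","guide","amber_bottle","jar","flask","beaker"]:
        print(t,[(r["rect"],r["p"]) for r in optics.look_for(t,p)][:2])
E
```

```text
pics
{'time': 0.0, 'joints': array([-1.40650265e+00,  3.07594816e-01,  1.50768447e+00,  1.82969331e-05,
        1.32841132e+00, -7.35041163e-02]), 'joint_velocities': array([ 0.000994  , -0.00157895, -0.00266727, -0.00037485, -0.00139241,
        0.00036971]), 'tau': array([-7.50958443e-04, -4.57546377e+01, -2.51912320e+01,  1.51038812e-04,
        1.33838179e-02, -1.07314315e-05]), 'tool_pos': array([ 0.13531294, -0.55812372,  0.23036438]), 'orientation': array([-3.14142088e+00,  2.09098313e-03, -1.33300277e+00]), 'force': array([ 0.01107646,  0.02355421, -0.0507743 ]), 'moment': array([-0.0178933 ,  0.00485513, -0.07728068]), 'width': 0.08565226977882963}
0.0187
scene [[472.23357352   0.         321.03130566]
 [  0.         472.23357352 197.83018575]
 [  0.           0.           1.        ]] [ 1.2728261  -0.88494653  1.07618538] [0.82833308 0.00468919 0.65435038] ['color', 'intrinsics', 'origin', 'orientation', 'shot']
vial_rack [([304.1, 141.7, 337.9, 172.3], 0.98)]
vials [([307.0, 140.9, 330.5, 157.7], 0.65)]
empty_rack [([218.8, 203.2, 267.9, 242.3], 0.84)]
guide [([263.2, 159.
[... 201 characters left out ...]
.24476972 196.36948193]
 [  0.           0.           1.        ]] [ 4.31214900e-01 -2.59989157e-04  1.44411280e+00] [ 0.12840399  0.00481535 -1.58990841] ['color', 'intrinsics', 'origin', 'orientation', 'shot']
vial_rack [([236.0, 237.1, 275.3, 273.1], 0.65), ([228.2, 181.9, 409.3, 219.6], 0.4)]
vials [([238.3, 246.6, 254.5, 266.2], 0.54)]
empty_rack [([362.6, 230.1, 407.6, 261.9], 0.75)]
guide [([482.3, 244.6, 514.0, 269.0], 0.73), ([226.2, 183.4, 407.5, 220.3], 0.72)]
amber_bottle [([314.6, 244.9, 331.6, 259.9], 0.6)]
jar []
flask [([480.8, 246.8, 513.6, 268.5], 0.65), ([136.9, 250.2, 164.0, 269.4], 0.59)]
beaker [([483.4, 247.4, 513.0, 268.2], 0.73), ([236.4, 235.8, 280.0, 270.4], 0.19)]
```

```bash
python3 - <<'E'
import cv2
a=cv2.imread("pics/top0.png"); cv2.imwrite("pics/top0c.png",cv2.resize(a[160:300,210:420],None,fx=3.8,fy=3.8,interpolation=cv2.INTER_CUBIC))
a=cv2.imread("pics/scene0.png"); cv2.imwrite("pics/scene0c.png",cv2.resize(a[90:290,200:400],None,fx=3,fy=3,interpolation=cv2.INTER_CUBIC))
E
```

```text
(no output)
```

View pics/top0.png

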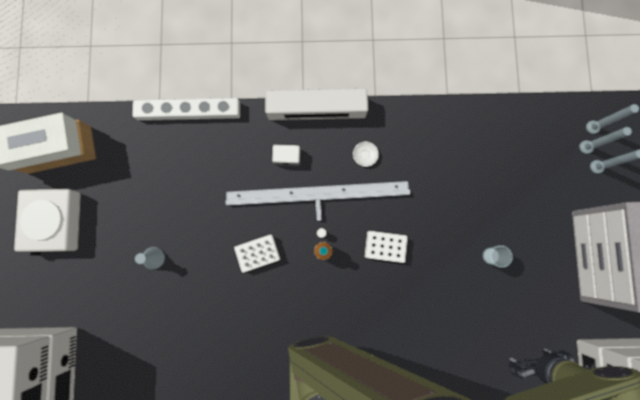

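```bash
sleep 0
```

```text
(no output)
```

View pics/top0c.png

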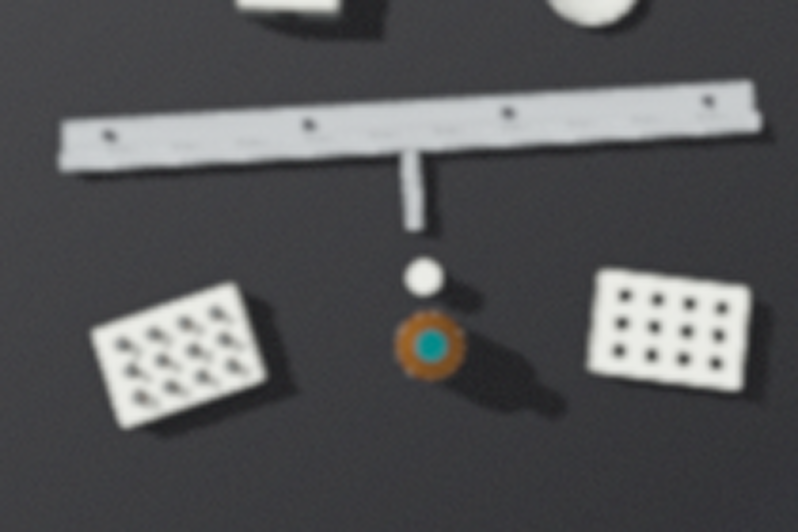

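View pics/scene0c.png

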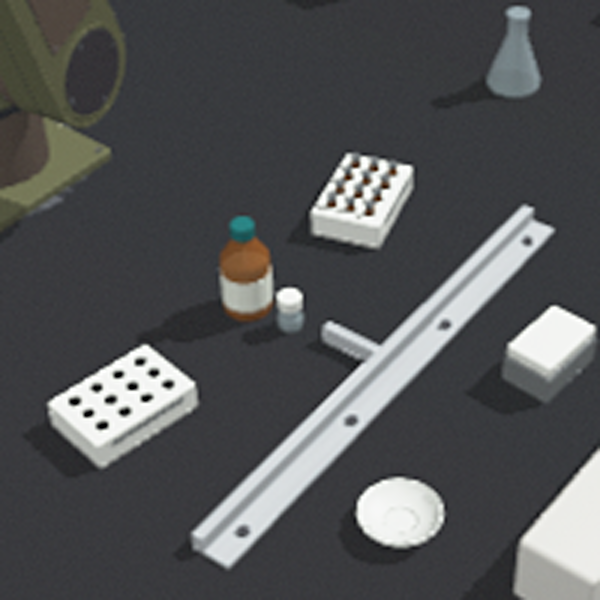

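```bash
cat > h.py <<'E'
import numpy as np,cv2
from scipy.optimize import minimize
from scipy.spatial.transform import Rotation as R
def proj(p,X):
    M=R.from_euler('xyz',p["orientation"]).as_matrix()
    c=(np.asarray(X)-p["origin"])@M; c=c*[1,-1,-1]
    q=c@p["intrinsics"].T; return q[:,:2]/q[:,2:]
def unproj(p,uv,z):
    M=R.from_euler('xyz',p["orientation"]).as_matrix()
    uv=np.atleast_2d(uv); d=np.c_[uv,np.ones(len(uv))]@np.linalg.inv(p["intrinsics"]).T*[1,-1,-1]@M.T
    t=(z-p["origin"][2])/d[:,2:]; return p["origin"]+t*d
def box(x0,x1,y0,y1,z0,z1): return np.array([[x,y,z] for x in(x0,x1) for y in(y0,y1) for z in(z0,z1)])
RACK=[box(-.043,.043,-.0635,.0635,0,.034)]
GUIDE=[box(0,.006,-.31,.31,0,.022),box(0,.044,-.31,.31,0,.004),box(-.07,0,-.006,.006,0,.022)]
def place(X,q): c,s=np.cos(q[2]),np.sin(q[2]); return np.c_[c*X[:,0]-s*X[:,1]+q[0],s*X[:,0]+c*X[:,1]+q[1],X[:,2]]
S=8
def render(p,parts,q,roi):
    x0,y0,x1,y1=roi; m=np.zeros(((y1-y0)*S,(x1-x0)*S),np.uint8)
    for b in parts:
        u=(proj(p,place(b,q))+.5-[x0,y0])*S-.5
        h=cv2.convexHull(u.astype(np.float32))
        cv2.fillConvexPoly(m,np.round(h*16).astype(np.int32),255,shift=4)
    m=cv2.GaussianBlur(m,(0,0),S*.7)
    return cv2.resize(m,(x1-x0,y1-y0),interpolation=cv2.INTER_AREA)/255.
def fit(pics,parts,q0,lo=60,hi=150,off=None,pad=8,ignore=()):
    data=[]
    for p in pics:
        u=np.vstack([proj(p,place(b,q0)) for b in parts])
        x0,y0=np.maximum(np.floor(u.min(0)-pad).astype(int),0); x1,y1=np.ceil(u.max(0)+pad).astype(int)
        x1=min(x1,640);y1=min(y1,400)
        g=p["color"][y0:y1,x0:x1].astype(float).max(2)
        data.append((p,(x0,y0,x1,y1),np.clip((g-lo)/(hi-lo),0,1)))
    def cost(v):
        q=np.array(q0)+np.array(v)*[.005,.005,.03]
        return sum(((render(p,parts,q,r)-g)**2).sum() for p,r,g in data)
    best=minimize(cost,[0,0,0],method='Nelder-Mead',options=dict(initial_simplex=[[-1,-1,-1],[1.5,0,0],[0,1.5,0],[0,0,1.5]],xatol=.005,fatol=.01))
    return np.array(q0)+best.x*[.005,.005,.03],best.fun,cost
def rel(g,q):
    d=np.array(q[:2])-g[:2]; c,s=np.cos(g[2]),np.sin(g[2]); return np.array([c*d[0]+s*d[1],-s*d[0]+c*d[1],q[2]-g[2]])
E
cat > m.py <<'E'
from h import *
import pickle
s,t=[pickle.load(open(n+"0.pkl","rb")) for n in("scene","top")]
f=lambda x,y:np.array([210+x/3.8,160+y/3.8])
def gs(a,b,z): # from corner pts
    P=unproj(t,[a,b],z); return P
# rack corners top view crop: (92,330)(238,283)(265,380)(125,430)
P=unproj(t,[f(92,330),f(238,283),f(265,380),f(125,430)],.034); print(P)
d=(P[0]-P[1])[:2]; qr=[*P[:,:2].mean(0),np.arctan2(-d[0],d[1])]
P=unproj(t,[f(60,172),f(762,132)],.0); print(P)
d=(P[0]-P[1])[:2]; qg=[*P[:,:2].mean(0),np.arctan2(-d[0],d[1])]
P=unproj(t,[f(600,268),f(750,287),f(740,390),f(588,372)],.034);d=(P[0]-P[1])[:2]; qe=[*P[:,:2].mean(0),np.arctan2(-d[0],d[1])]
print(qr,qg,qe)
for nm,parts,q in(("rack",RACK,qr),("guide",GUIDE,qg),("empty",RACK,qe)):
    for ps in([t],[s],[s,t]):
        r=fit(ps,parts,q); print(nm,len(ps),r[0].round(4),round(r[1],2))
    if nm=="rack":R0=r[0]
    if nm=="guide":G0=r[0]
print("rel",rel(G0,R0)); pickle.dump((R0,G0,r[0]),open("poses.pkl","wb"))
for p,n in((s,"s"),(t,"t")):
    im=cv2.resize(p["color"][:,:,::-1],None,fx=4,fy=4,interpolation=cv2.INTER_CUBIC)
    for parts,q in((RACK,R0),(GUIDE,G0)):
        for b in parts:
            u=(proj(p,place(b,q))+.5)*4-.5
            for i in range(8):
                for j in range(i):
                    if bin(i^j).count('1')==1: cv2.line(im,tuple(int(v) for v in u[i]),tuple(int(v) for v in u[j]),(0,0,255),1)
    x,y=(290,120) if n=="s" else (220,170)
    cv2.imwrite(f"pics/ov_{n}.png",im[y*4:y*4+500,x*4-200*(n=="s"):x*4-200*(n=="s")+790])
E
python3 m.py
```

```text
[[0.45104075 0.27874148 0.034     ]
 [0.48923511 0.15182333 0.034     ]
 [0.40528318 0.12898186 0.034     ]
 [0.36501127 0.24982565 0.034     ]]
[[ 0.59326727  0.31509743  0.        ]
 [ 0.61708118 -0.31735297  0.        ]]
[np.float64(0.42764257671282735), np.float64(0.20234307762593096), np.float64(0.29231618089975403)] [np.float64(0.605174224935601), np.float64(-0.0011277659571707344), np.float64(0.03763562894535923)] [np.float64(0.44228340948578737), np.float64(-0.22170337435989387), np.float64(-0.1453935975077163)]
rack 1 [0.43   0.2078 0.319 ] 62.61
rack 1 [0.4267 0.207  0.306 ] 53.42
rack 2 [0.4284 0.2072 0.3247] 126.44
guide 1 [0.6083 0.0016 0.0386] 161.02
guide 1 [0.6043 0.0031 0.0386] 2710.93
guide 2 [0.6062 0.0023 0.0377] 2951.31
empty 1 [ 0.4438 -0.2214 -0.1529] 68.63
empty 1 [ 0.4408 -0.2208 -0.147 ] 82.99
empty 2 [ 0.4418 -0.2211 -0.1504] 159.81
rel [-0.16996656  0.21146115  0.28702603]
```

View pics/ov_s.png

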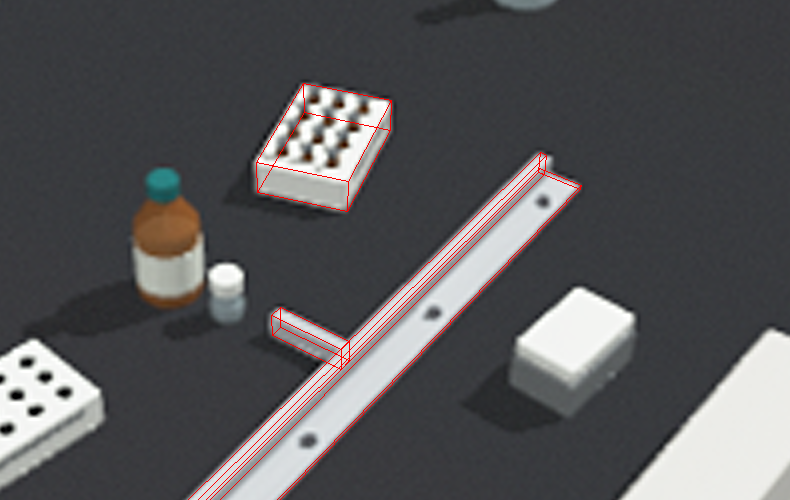

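View pics/ov_t.png

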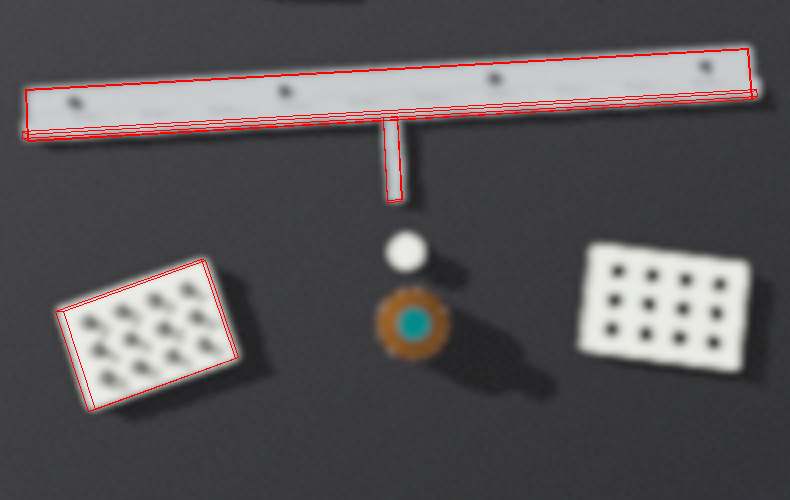

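Call:
drive_tool(rows=[{"xyz":[-0.01,-0.036,0],"delta_rot":[0,0,-5],"claw":-1},{"xyz":[-0.01,-0.036,0],"delta_rot":[0,0,0],"claw":-1},{"xyz":[-0.01,-0.036,0],"delta_rot":[0,0,0],"claw":-1},{"xyz":[-0.01,-0.036,0],"delta_rot":[0,0,0],"claw":-1},{"xyz":[-0.01,-0.036,0],"delta_rot":[0,0,0],"claw":-1},{"xyz":[-0.01,-0.036,0],"delta_rot":[0,0,0],"claw":-1},{"xyz":[-0.01,-0.036,0],"delta_rot":[0,0,0],"claw":-1},{"xyz":[-0.01,-0.036,0],"delta_rot":[0,0,0],"claw":-1},{"xyz":[-0.01,-0.036,0],"delta_rot":[0,0,0],"claw":-1},{"xyz":[-0.01,-0.036,0],"delta_rot":[0,0,0],"claw":-1}])

```text
time: 1.9
tool_pos: [0.4476, -0.3509, 0.2315]
orientation: [-3.141, -0.0, -1.246]
force: [1.1, -0.1, -0.4]
width: 0.0855
```

```bash
python3 - <<'E'
from h import *
import pickle
s,t=[pickle.load(open(n+"0.pkl","rb")) for n in("scene","top")]
R0,G0,E0=pickle.load(open("poses.pkl","rb"))
f=lambda x,y:np.array([210+x/3.8,160+y/3.8])
j=unproj(t,[f(424,277)],.045)[0];b=unproj(t,[f(432,346)],.12)[0]
js=unproj(s,[[200+290/3,90+296/3]],.045)[0]
print(j,js,b,rel(G0,[*j[:2],0]),rel(G0,[*b[:2],0]))
E
```

```text
[ 0.49084571 -0.01003768  0.045     ] [ 0.49372006 -0.00936262  0.045     ] [ 0.43161594 -0.01486585  0.12      ] [-0.11576195 -0.00801645 -0.0377178 ] [-0.17513166 -0.01060769 -0.0377178 ]
```

Call:
drive_tool(rows=[{"xyz":[-0.03,-0.021,0],"delta_rot":[0,0,0],"claw":-1},{"xyz":[-0.03,-0.021,0],"delta_rot":[0,0,0],"claw":-1},{"xyz":[-0.03,-0.021,0],"delta_rot":[0,0,0],"claw":-1},{"xyz":[-0.03,-0.021,0],"delta_rot":[0,0,0],"claw":-1},{"xyz":[-0.03,-0.021,0],"delta_rot":[0,0,0],"claw":-1},{"xyz":[-0.03,-0.021,0],"delta_rot":[0,0,0],"claw":-1},{"xyz":[-0.03,-0.021,0],"delta_rot":[0,0,0],"claw":-1},{"xyz":[-0.03,-0.021,0],"delta_rot":[0,0,0],"claw":-1},{"xyz":[-0.03,-0.021,0],"delta_rot":[0,0,0],"claw":-1},{"xyz":[-0.03,-0.021,0],"delta_rot":[0,0,0],"claw":-1}])

```text
time: 2.9
tool_pos: [0.5499, 0.001, 0.2315]
orientation: [-3.141, -0.0, -1.246]
force: [0.9, 0.3, -0.4]
width: 0.0856
```

Call:
drive_tool(rows=[{"xyz":[-0.03,0.0145,0],"delta_rot":[0,0,0],"claw":-1},{"xyz":[-0.03,0.0145,0],"delta_rot":[0,0,0],"claw":-1},{"xyz":[-0.03,0.0145,0],"delta_rot":[0,0,0],"claw":-1},{"xyz":[-0.03,0.0145,0],"delta_rot":[0,0,0],"claw":-1},{"xyz":[-0.03,0.0145,0],"delta_rot":[0,0,0],"claw":-1},{"xyz":[-0.03,0.0145,0],"delta_rot":[0,0,0],"claw":-1},{"xyz":[-0.03,0.0145,0],"delta_rot":[0,0,0],"claw":-1},{"xyz":[-0.03,0.0145,0],"delta_rot":[0,0,0],"claw":-1}])

```text
time: 3.7
tool_pos: [0.362, 0.1907, 0.2315]
orientation: [-3.141, 0.0, -1.246]
force: [-0.1, -0.1, 0.4]
width: 0.0855
```

Call:
drive_tool(rows=[{"xyz":[-0.004,0.004,0.03],"delta_rot":[0,0,0],"claw":-1},{"xyz":[0,0,0.04],"delta_rot":[0,0,0],"claw":-1},{"xyz":[0,0,0.04],"delta_rot":[0,0,0],"claw":-1},{"xyz":[0,0,0.04],"delta_rot":[0,0,0],"claw":-1},{"xyz":[0,0,0.02],"delta_rot":[0,0,0],"claw":-1},{"xyz":[0,0,0],"delta_rot":[0,0,0],"claw":-1}])

```text
time: 4.3
tool_pos: [0.3557, 0.1915, 0.0591]
orientation: [3.135, -0.0, -1.246]
force: [0.4, -0.2, 0.7]
width: 0.0855
```

```bash
cat > look.py <<'E'
import sys,cv2
from plant import optics
n=sys.argv[1]
import pickle
for c,(x,y,w,h) in (("scene",(250,100,160,130)),("top",(210,160,150,120))):
    p=optics.read_camera(c); pickle.dump(p,open(f"{c}{n}.pkl","wb"))
    cv2.imwrite(f"pics/{c}{n}.png",cv2.resize(p["color"][y:y+h,x:x+w,::-1],None,fx=4.5,fy=4.5,interpolation=cv2.INTER_CUBIC))
E
python3 look.py 1
```

```text
(no output)
```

View pics/scene1.png

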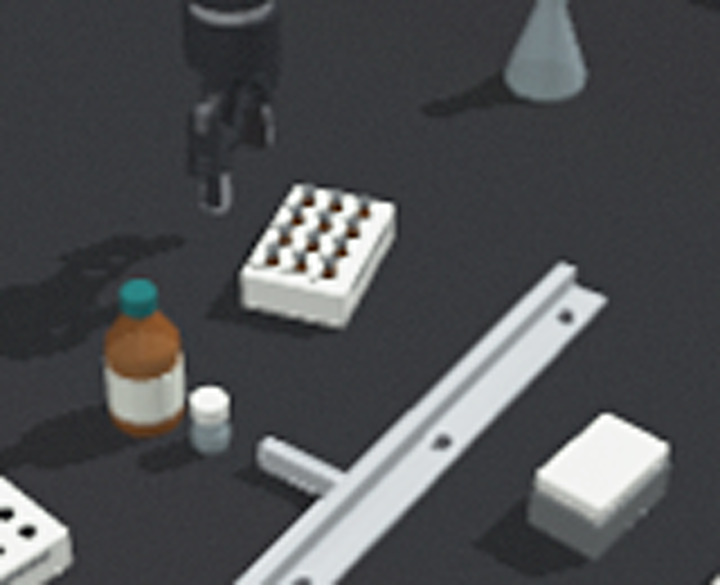

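Call:
drive_tool(rows=[{"xyz":[0,-0.003,0.02],"delta_rot":[0,0,0],"claw":-1},{"xyz":[0,0,0.02],"delta_rot":[0,0,0],"claw":-1},{"xyz":[0,0,0.02],"delta_rot":[0,0,0],"claw":-1},{"xyz":[0,0,0],"delta_rot":[0,0,0],"claw":-1}])

```text
time: 4.8
tool_pos: [0.3611, 0.1934, 0.0013]
orientation: [3.141, 0.0, -1.246]
force: [-0.6, 0.6, -0.2]
width: 0.0854
```

```bash
python3 look.py 2
```

```text
(no output)
```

View pics/scene2.png

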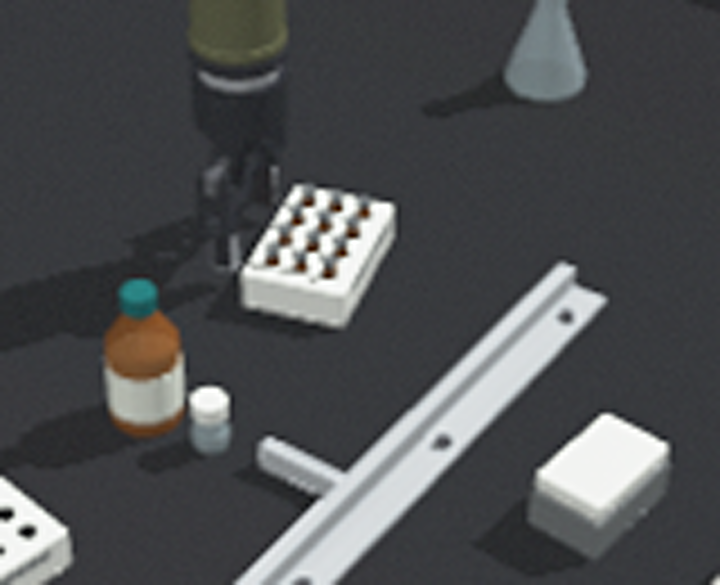

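View pics/top2.png

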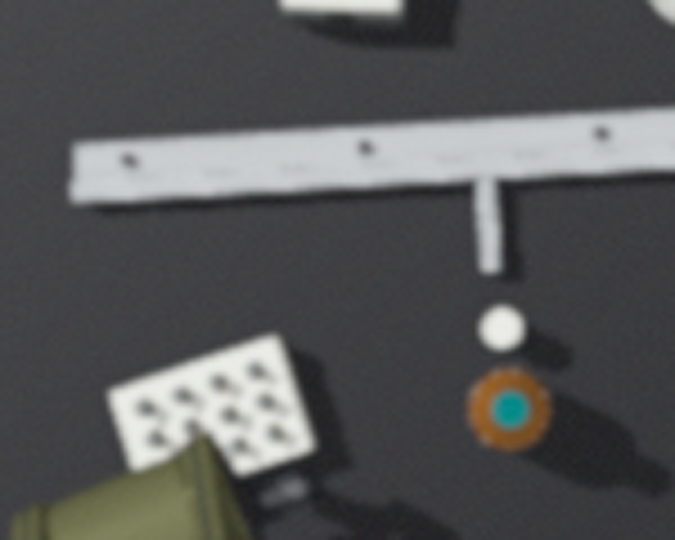

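Call:
drive_tool(rows=[{"xyz":[0,-0.007,0.002],"delta_rot":[0,0,0],"claw":-1},{"xyz":[0,-0.007,0.002],"delta_rot":[0,0,0],"claw":-1},{"xyz":[0,-0.008,0],"delta_rot":[0,0,2.05],"claw":-1},{"xyz":[0,-0.008,0],"delta_rot":[0,0,2.05],"claw":-1},{"xyz":[0,-0.008,0],"delta_rot":[0,0,2.05],"claw":-1},{"xyz":[0,-0.008,0],"delta_rot":[0,0,2.05],"claw":-1},{"xyz":[0,-0.008,0],"delta_rot":[0,0,2.05],"claw":-1},{"xyz":[0,-0.008,0],"delta_rot":[0,0,2.05],"claw":-1},{"xyz":[0,-0.008,0],"delta_rot":[0,0,2.05],"claw":-1},{"xyz":[0,-0.008,0],"delta_rot":[0,0,2.05],"claw":-1}])

```text
time: 5.9
tool_pos: [0.4369, 0.2108, -0.0022]
orientation: [3.141, 0.0, -1.533]
force: [-2.6, -0.3, 0.7]
width: 0.0854
```

```bash
python3 look.py 3
```

```text
(no output)
```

View pics/scene3.png

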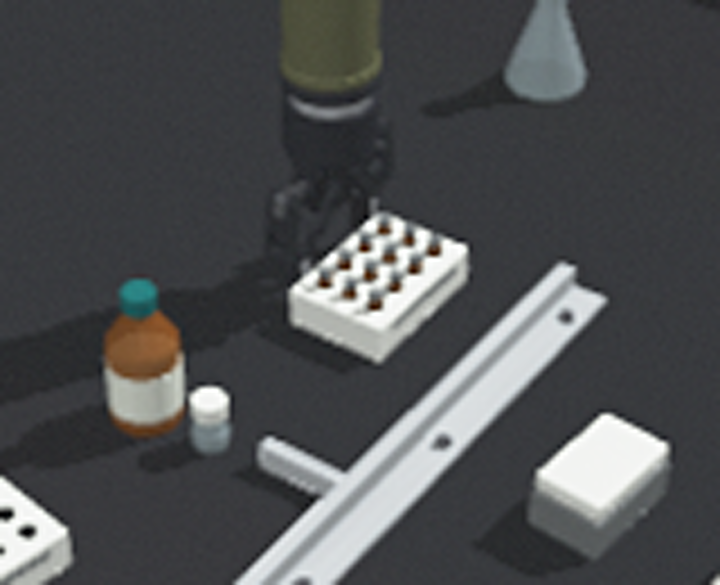

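View pics/top3.png

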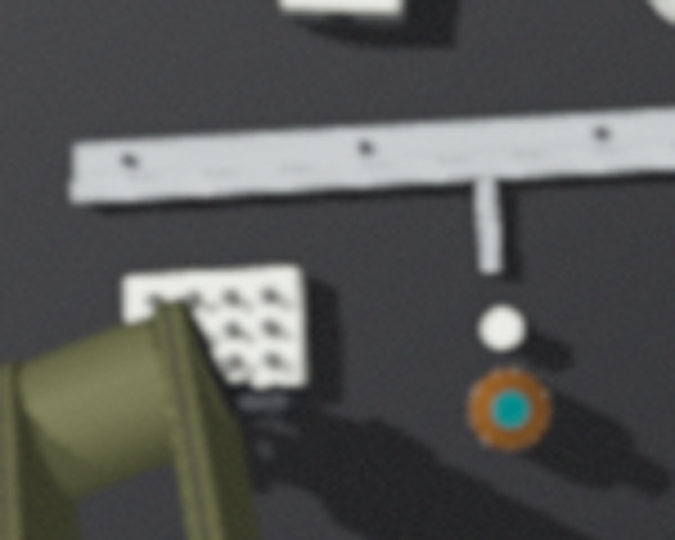

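```bash
cat > fr.py <<'E'
from h import *
import pickle,sys
from plant import status
n=sys.argv[1]; cams=sys.argv[2].split(','); q0=[float(v) for v in sys.argv[3:6]]
R0,G0,E0=pickle.load(open("poses.pkl","rb"))
c,s=np.cos(G0[2]),np.sin(G0[2]); w=[c*q0[0]-s*q0[1]+G0[0],s*q0[0]+c*q0[1]+G0[1],q0[2]+G0[2]]
for cam in cams:
    p=pickle.load(open(f"{cam}{n}.pkl","rb"))
    r=fit([p],RACK,w); print(cam,rel(G0,r[0]).round(4),round(r[1],1))
o=status.get_obs(); print("tcp in guide",rel(G0,[*o["tool_pos"][:2],o["orientation"][2]]).round(4),o["time"],o["force"])
E
python3 fr.py 3 scene -.106 .222 0
```

```text
scene [-0.1093  0.2066 -0.0014] 250.4
tcp in guide [-0.1594  0.215  -1.5701] 6.0 [-0.3789153  -0.11888228  0.06108271]
```

Call:
drive_tool(rows=[{"xyz":[0,-0.008,0],"delta_rot":[0,0,0],"claw":-1},{"xyz":[0,-0.008,0],"delta_rot":[0,0,0],"claw":-1},{"xyz":[0,-0.008,0],"delta_rot":[0,0,0],"claw":-1},{"xyz":[0,-0.008,0],"delta_rot":[0,0,0],"claw":-1},{"xyz":[0,-0.008,0],"delta_rot":[0,0,0],"claw":-1},{"xyz":[0,-0.006,0],"delta_rot":[0,0,0],"claw":-1},{"xyz":[0,-0.005,0],"delta_rot":[0,0,0],"claw":-1},{"xyz":[0,-0.004,0],"delta_rot":[0,0,0],"claw":-1},{"xyz":[0,-0.003,0],"delta_rot":[0,0,0],"claw":-1}])

```text
time: 6.9
tool_pos: [0.4947, 0.2127, -0.0028]
orientation: [3.141, -0.0, -1.532]
force: [-1.7, 0.1, 1.2]
width: 0.0853
```

Call:
drive_tool(rows=[{"xyz":[0,-0.002,0],"delta_rot":[0,0,0],"claw":-1},{"xyz":[0,-0.001,0],"delta_rot":[0,0,0],"claw":-1}])

```text
time: 7.1
tool_pos: [0.4976, 0.2128, -0.0028]
orientation: [-3.142, -0.0, -1.532]
force: [-1.7, -0.4, 0.7]
width: 0.0856
```

Call:
drive_tool(rows=[{"xyz":[0,-0.001,0],"delta_rot":[0,0,0],"claw":-1},{"xyz":[0,-0.001,0],"delta_rot":[0,0,0],"claw":-1}])

```text
time: 7.3
tool_pos: [0.4993, 0.2129, -0.0028]
orientation: [3.141, -0.0, -1.532]
force: [-2.2, -0.4, -0.6]
width: 0.0856
```

Call:
drive_tool(rows=[{"xyz":[0,-0.001,0],"delta_rot":[0,0,0],"claw":-1}])

```text
time: 7.4
tool_pos: [0.5003, 0.213, -0.0028]
orientation: [3.141, 0.0, -1.532]
force: [-3.5, 0.3, 1.1]
width: 0.0853
```

Call:
drive_tool(rows=[{"xyz":[0,-0.001,0],"delta_rot":[0,0,0],"claw":-1}])

```text
time: 7.5
tool_pos: [0.5003, 0.213, -0.0028]
orientation: [3.139, -0.0, -1.532]
force: [-5.5, 1.5, 4.2]
width: 0.0854
```

Call:
drive_tool(rows=[{"xyz":[0,-0.001,0],"delta_rot":[0,0,0],"claw":-1}])

```text
time: 7.6
tool_pos: [0.5002, 0.2129, -0.0028]
orientation: [3.138, -0.0, -1.532]
force: [-8.4, 1.9, 4.8]
width: 0.0854
```

```bash
python3 look.py 4;python3 fr.py 4 scene -.043 .21 0
```

```text
scene [-0.012   0.2001 -0.2358] 435.5
tcp in guide [-0.098   0.2144 -1.57  ] 7.7 [-7.1190291   0.71779344  3.67876648]
```

View pics/scene4.png

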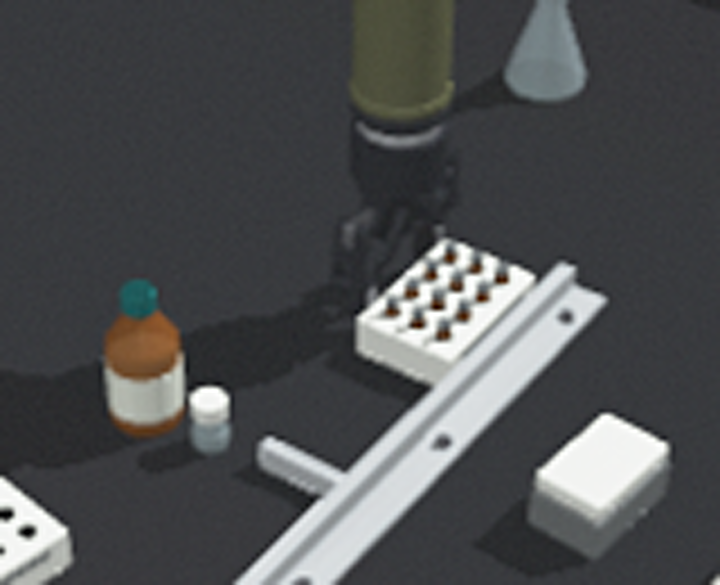

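View pics/top4.png

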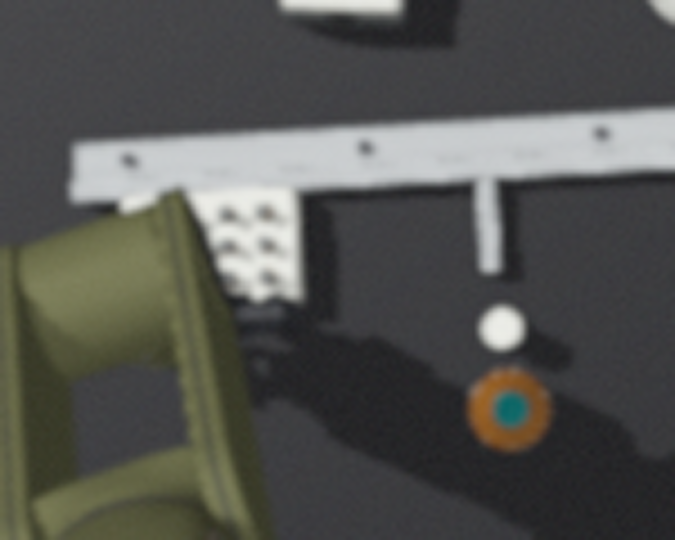

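Call:
drive_tool(rows=[{"xyz":[0,0.01,0],"delta_rot":[0,0,0],"claw":-1},{"xyz":[0,0.012,0],"delta_rot":[0,0,0],"claw":-1},{"xyz":[0,0.012,0],"delta_rot":[0,0,0],"claw":-1},{"xyz":[0,0,-0.04],"delta_rot":[0,0,0],"claw":-1},{"xyz":[0,0,-0.04],"delta_rot":[0,0,0],"claw":-1},{"xyz":[0,0,-0.04],"delta_rot":[0,0,0],"claw":-1},{"xyz":[0,0,0],"delta_rot":[0,0,-8],"claw":-1},{"xyz":[0,0,0],"delta_rot":[0,0,-8],"claw":-1},{"xyz":[0,0,0],"delta_rot":[0,0,-8],"claw":-1},{"xyz":[0,0,0],"delta_rot":[0,0,-8],"claw":-1}])

```text
time: 8.7
tool_pos: [0.4677, 0.2116, 0.1175]
orientation: [-3.141, -0.0, -0.967]
force: [0.9, 0.2, 0.2]
width: 0.0852
```

Call:
drive_tool(rows=[{"xyz":[0,0,0],"delta_rot":[0,0,-8],"claw":0.15},{"xyz":[0,0,0],"delta_rot":[0,0,-8],"claw":0.15},{"xyz":[0,0,0],"delta_rot":[0,0,-8],"claw":0.15},{"xyz":[0,0,0],"delta_rot":[0,0,-8],"claw":0.15},{"xyz":[0,0,0],"delta_rot":[0,0,-8],"claw":0.15},{"xyz":[0,0,0],"delta_rot":[0,0,-8],"claw":0.15},{"xyz":[0,0,0],"delta_rot":[0,0,-8],"claw":0.15},{"xyz":[0,0,0],"delta_rot":[0,0,-2],"claw":0.15}])

```text
time: 9.5
tool_pos: [0.4677, 0.2116, 0.1172]
orientation: [3.141, -0.0, 0.043]
force: [0.1, 0.1, 0.0]
width: 0.0363
```

```bash
python3 look.py 5;python3 fr.py 5 scene -.043 .21 0
```

```text
scene [-0.0095  0.2004 -0.2043] 430.8
tcp in guide [-0.1305  0.2143  0.0013] 9.6 [-0.72046226 -0.10557849  0.79791227]
```

Call:
drive_tool(rows=[{"xyz":[0.0214,-0.0252,0],"delta_rot":[0,0,0],"claw":0.15},{"xyz":[0.0214,-0.0252,0],"delta_rot":[0,0,0],"claw":0.15},{"xyz":[0.0214,-0.0252,0],"delta_rot":[0,0,0],"claw":0.15},{"xyz":[0.0214,-0.0252,0],"delta_rot":[0,0,0],"claw":0.15},{"xyz":[0,0,0.03],"delta_rot":[0,0,0],"claw":0.15},{"xyz":[0,0,0.03],"delta_rot":[0,0,0],"claw":0.15},{"xyz":[0,0,0],"delta_rot":[0,0,0],"claw":0.15}])

```text
time: 10.3
tool_pos: [0.5464, 0.3143, 0.0531]
orientation: [3.138, 0.008, 0.038]
force: [-0.5, 0.4, -0.7]
width: 0.0361
```

```bash
sed -i 's/r=fit(\[p\],RACK,w)/r=fit([p],RACK,w,static=[place(b,G0) for b in GUIDE])/' fr.py
sed -i 's/def render(p,parts,q,roi):/def render(p,parts,q,roi,static=()):/; s/    for b in parts:\n        u=(proj(p,place(b,q))+.5-/X/' h.py
python3 - <<'E'
s=open('h.py').read()
s=s.replace("    for b in parts:\n        u=(proj(p,place(b,q))+.5-[","    for B in [place(b,q) for b in parts]+list(static):\n        u=(proj(p,B)+.5-[")
s=s.replace("ignore=()","static=()").replace("render(p,parts,q,r)","render(p,parts,q,r,static)")
open('h.py','w').write(s)
E
python3 look.py 6;python3 fr.py 6 scene,top -.043 .21 0
```

```text
scene [-0.0454  0.2063 -0.0034] 77.0
top [-0.0435  0.2071  0.0018] 22.5
tcp in guide [-0.0451  0.315   0.0006] 10.4 [ 0.12414181 -0.50218065  1.06928655]
```

View pics/scene6.png

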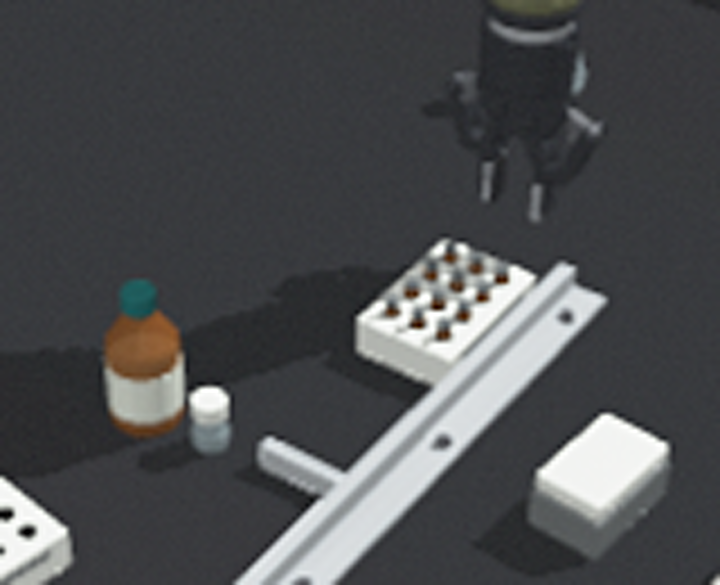

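View pics/top6.png

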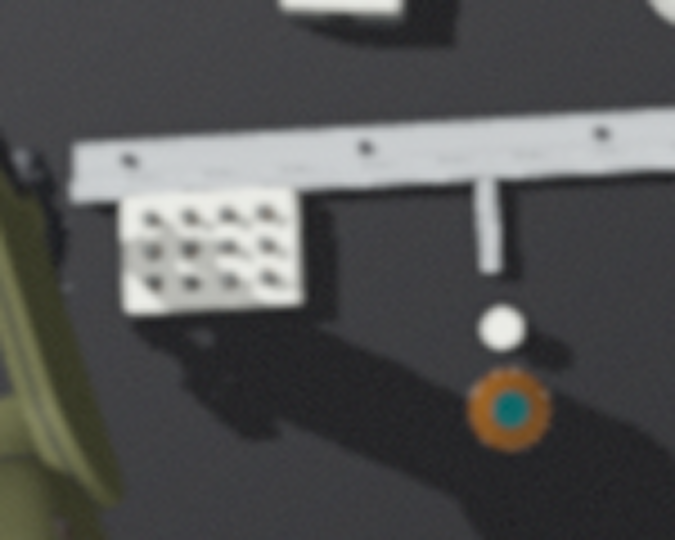

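Call:
drive_tool(rows=[{"xyz":[0,0,0.022],"delta_rot":[0,0,0],"claw":0.15},{"xyz":[0,0,0.021],"delta_rot":[0,0,0],"claw":0.15},{"xyz":[0,0,0],"delta_rot":[0,0,0],"claw":0.15},{"xyz":[0,0.01,0],"delta_rot":[0,0,0],"claw":0.15},{"xyz":[0,0.01,0],"delta_rot":[0,0,0],"claw":0.15},{"xyz":[0,0.01,0],"delta_rot":[0,0,0],"claw":0.15},{"xyz":[0,0.008,0],"delta_rot":[0,0,0],"claw":0.15},{"xyz":[0,0.006,0],"delta_rot":[0,0,0],"claw":0.15},{"xyz":[0,0.006,0],"delta_rot":[0,0,0],"claw":0.15}])

```text
time: 11.3
tool_pos: [0.5528, 0.2657, 0.015]
orientation: [-3.14, -0.002, 0.038]
force: [-0.1, 2.6, 1.9]
width: 0.0362
```

```bash
python3 look.py 7;python3 fr.py 7 scene,top -.043 .19 0
```

```text
scene [-0.0452  0.1907  0.0011] 79.3
top [-0.0431  0.1874  0.0017] 109.5
tcp in guide [-0.0441  0.2643  0.0006] 11.4 [0.34669812 0.32733751 0.05864741]
```

View pics/scene7.png

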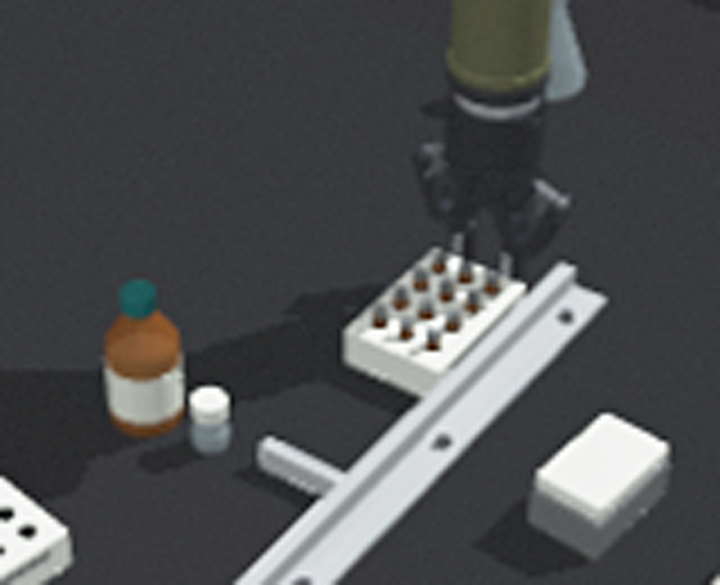

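Call:
drive_tool(rows=[{"xyz":[0,0.008,0.004],"delta_rot":[0,0,0],"claw":0.15},{"xyz":[0,0.009,0],"delta_rot":[0,0,0],"claw":0.15},{"xyz":[0,0.009,0],"delta_rot":[0,0,0],"claw":0.15},{"xyz":[0,0.009,0],"delta_rot":[0,0,0],"claw":0.15},{"xyz":[0,0.009,0],"delta_rot":[0,0,0],"claw":0.15},{"xyz":[0,0.009,0],"delta_rot":[0,0,0],"claw":0.15},{"xyz":[0,0.009,0],"delta_rot":[0,0,0],"claw":0.15},{"xyz":[0,0.009,0],"delta_rot":[0,0,0],"claw":0.15},{"xyz":[0,0.009,0],"delta_rot":[0,0,0],"claw":0.15},{"xyz":[0,0.009,0],"delta_rot":[0,0,0],"claw":0.15}])

```text
time: 12.4
tool_pos: [0.5555, 0.1761, 0.0103]
orientation: [-3.142, -0.0, 0.039]
force: [0.1, 1.2, -0.5]
width: 0.0363
```

```bash
python3 look.py 8;python3 fr.py 8 scene,top -.043 .1 0
```

```text
scene [-0.0458  0.1009  0.0043] 89.2
top [-0.0429  0.095  -0.0376] 200.4
tcp in guide [-0.0442  0.1748  0.0002] 12.5 [ 0.15055238 -0.50215593  0.1343647 ]
```

View pics/scene8.png

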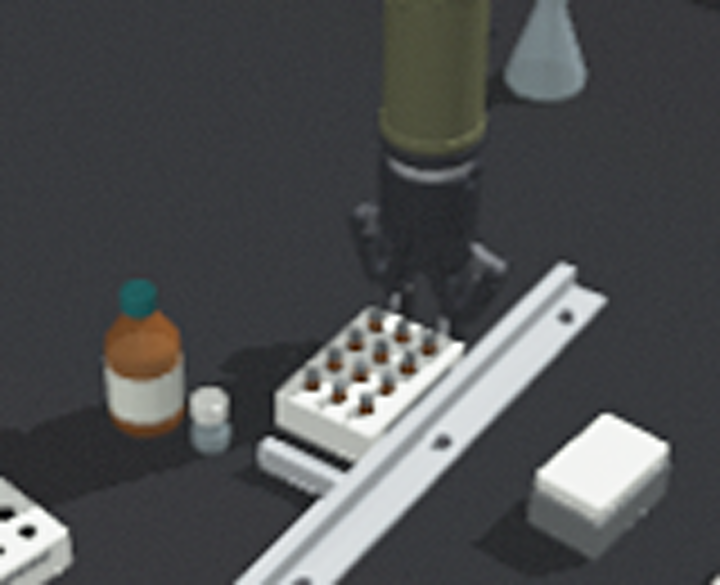

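Call:
drive_tool(rows=[{"xyz":[0,0.007,0],"delta_rot":[0,0,0],"claw":0.15},{"xyz":[0,0.007,0],"delta_rot":[0,0,0],"claw":0.15},{"xyz":[0,0.005,0],"delta_rot":[0,0,0],"claw":0.15},{"xyz":[0,0.004,0],"delta_rot":[0,0,0],"claw":0.15},{"xyz":[0,0.003,0],"delta_rot":[0,0,0],"claw":0.15}])

```text
time: 13.0
tool_pos: [0.5567, 0.1507, 0.0105]
orientation: [-3.141, -0.0, 0.039]
force: [-0.0, 2.1, 2.0]
width: 0.0363
```

Call:
drive_tool(rows=[{"xyz":[0,0.001,0],"delta_rot":[0,0,0],"claw":0.15},{"xyz":[0,0.001,0],"delta_rot":[0,0,0],"claw":0.15}])

```text
time: 13.2
tool_pos: [0.5567, 0.149, 0.0104]
orientation: [-3.141, -0.0, 0.039]
force: [0.4, 2.7, 2.0]
width: 0.0365
```

Call:
drive_tool(rows=[{"xyz":[0,0.001,0],"delta_rot":[0,0,0],"claw":0.15},{"xyz":[0,0.001,0],"delta_rot":[0,0,0],"claw":0.15}])

```text
time: 13.4
tool_pos: [0.5568, 0.1471, 0.0104]
orientation: [-3.141, -0.0, 0.039]
force: [0.9, 3.2, 2.0]
width: 0.0363
```

Call:
drive_tool(rows=[{"xyz":[0,0.001,0],"delta_rot":[0,0,0],"claw":0.15}])

```text
time: 13.5
tool_pos: [0.5569, 0.146, 0.0104]
orientation: [-3.141, -0.0, 0.039]
force: [0.6, 2.2, 1.5]
width: 0.0363
```

Call:
drive_tool(rows=[{"xyz":[0,0.001,0],"delta_rot":[0,0,0],"claw":0.15}])

```text
time: 13.6
tool_pos: [0.5568, 0.1449, 0.0104]
orientation: [-3.142, -0.0, 0.039]
force: [-0.3, 2.5, 1.4]
width: 0.0363
```

Call:
drive_tool(rows=[{"xyz":[0,0.001,0],"delta_rot":[0,0,0],"claw":0.15}])

```text
time: 13.7
tool_pos: [0.5569, 0.1442, 0.0103]
orientation: [-3.141, -0.0, 0.039]
force: [0.3, 7.2, 1.7]
width: 0.0362
```

Call:
drive_tool(rows=[{"xyz":[0,0.001,0],"delta_rot":[0,0,0],"claw":0.15}])

```text
time: 13.8
tool_pos: [0.557, 0.1442, 0.0104]
orientation: [-3.139, -0.0, 0.038]
force: [-0.8, 10.1, 1.6]
width: 0.0361
```

Call:
drive_tool(rows=[{"xyz":[0,0.001,0],"delta_rot":[0,0,0],"claw":0.15}])

```text
time: 13.9
tool_pos: [0.557, 0.1442, 0.0104]
orientation: [-3.138, -0.001, 0.037]
force: [-0.1, 13.7, 0.8]
width: 0.0361
```

Call:
drive_tool(rows=[{"xyz":[0,-0.01,0],"delta_rot":[0,0,0],"claw":0.15},{"xyz":[0,-0.015,0],"delta_rot":[0,0,0],"claw":0.15},{"xyz":[0,-0.02,0],"delta_rot":[0,0,0],"claw":0.15},{"xyz":[0,0,-0.04],"delta_rot":[0,0,0],"claw":-1},{"xyz":[0,0,-0.04],"delta_rot":[0,0,0],"claw":-1},{"xyz":[0,0,-0.04],"delta_rot":[0,0,0],"claw":-1},{"xyz":[0,0,0],"delta_rot":[0,0,0],"claw":-1}])

```text
time: 14.6
tool_pos: [0.5591, 0.1884, 0.136]
orientation: [-3.14, -0.011, 0.04]
force: [0.5, 0.2, -0.5]
width: 0.0853
```

```bash
python3 look.py 9;python3 fr.py 9 scene,top -.043 .07 0
```

```text
scene [-0.0462  0.0695  0.0064] 119.7
top [-0.0444  0.0715  0.0147] 75.8
tcp in guide [-0.0437  0.1867  0.0017] 14.7 [-1.4458844  -0.0057602  -0.85309768]
```

View pics/scene9.png

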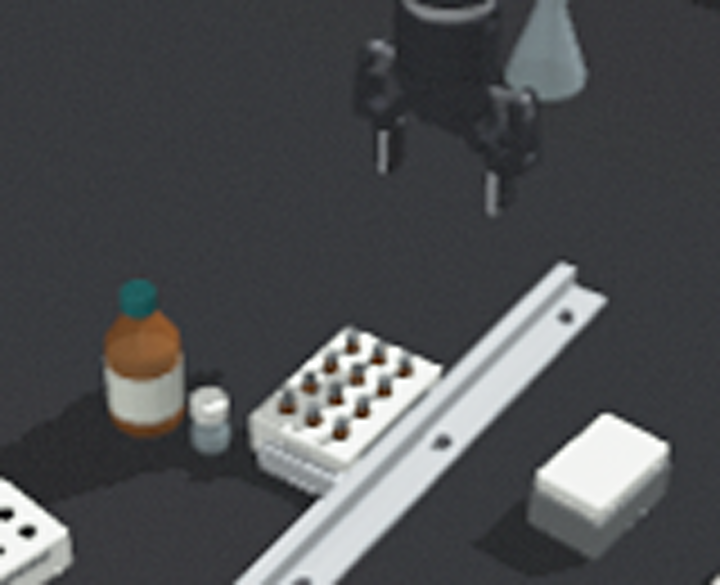

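View pics/top9.png

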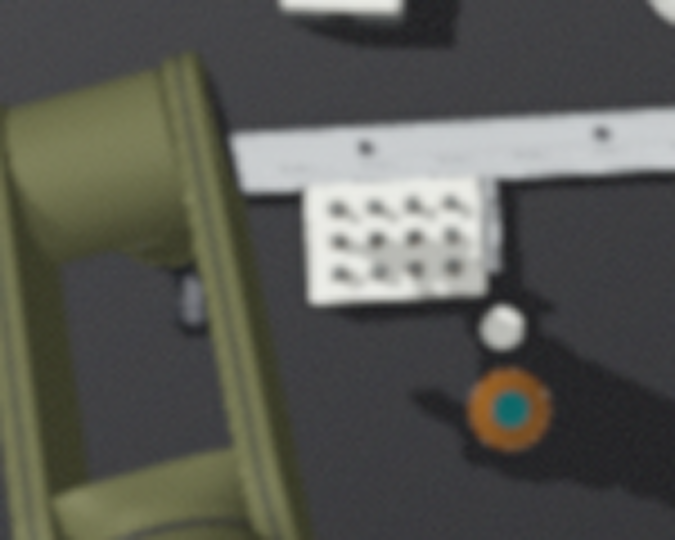

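Call:
drive_tool(rows=[{"xyz":[-0.0216,0.0242,0],"delta_rot":[0,0,8.2],"claw":-1},{"xyz":[0,0,0],"delta_rot":[0,0,8.2],"claw":-1},{"xyz":[0,0,0],"delta_rot":[0,0,8.2],"claw":-1},{"xyz":[0,0,0],"delta_rot":[0,0,8.2],"claw":-1},{"xyz":[0,0,0],"delta_rot":[0,0,8.2],"claw":-1},{"xyz":[0,0,0],"delta_rot":[0,0,8.2],"claw":-1},{"xyz":[0,0,0],"delta_rot":[0,0,8.2],"claw":-1},{"xyz":[0,0,0],"delta_rot":[0,0,8.2],"claw":-1},{"xyz":[0,0,0],"delta_rot":[0,0,8.2],"claw":-1},{"xyz":[0,0,0],"delta_rot":[0,0,8.2],"claw":-1}])

```text
time: 15.7
tool_pos: [0.5326, 0.1615, 0.1279]
orientation: [3.137, -0.001, -1.398]
force: [0.6, -0.8, -0.3]
width: 0.085
```

Call:
drive_tool(rows=[{"xyz":[0,0,0],"delta_rot":[0,0,8],"claw":-1},{"xyz":[0,0,0],"delta_rot":[0,0,0],"claw":-1}])

```text
time: 15.9
tool_pos: [0.5328, 0.1615, 0.1282]
orientation: [3.137, -0.001, -1.532]
force: [-0.0, 0.1, -0.3]
width: 0.0855
```

```bash
python3 look.py 10;python3 fr.py 10 scene,top -.043 .07 0
```

```text
scene [-0.0464  0.0694 -0.0022] 117.5
top [-0.0447  0.0701  0.0135] 185.2
tcp in guide [-0.0668  0.1619 -1.5662] 16.0 [0.43876176 0.39086277 0.41178919]
```

Call:
drive_tool(rows=[{"xyz":[0.018,0.021,0],"delta_rot":[0.26,0,0],"claw":-1},{"xyz":[0.018,0.021,0],"delta_rot":[0,0,0],"claw":-1},{"xyz":[0.018,0.021,0],"delta_rot":[0,0,0],"claw":-1},{"xyz":[0.018,0,0],"delta_rot":[0,0,0],"claw":-1},{"xyz":[0,0,0.03],"delta_rot":[0,0,0],"claw":-1},{"xyz":[0,0,0.02],"delta_rot":[0,0,0],"claw":-1},{"xyz":[0,0,0],"delta_rot":[0,0,0],"claw":-1}])

```text
time: 16.7
tool_pos: [0.4718, 0.087, 0.0777]
orientation: [3.14, -0.0, -1.53]
force: [-0.7, -0.6, 0.4]
width: 0.0854
```

```bash
python3 look.py 11;python3 fr.py 11 scene -.043 .07 0
```

```text
scene [-0.0462  0.0697  0.0001] 125.1
tcp in guide [-0.1289  0.09   -1.5682] 16.8 [-0.54698168  0.81535253  0.7956577 ]
```

View pics/scene11.png

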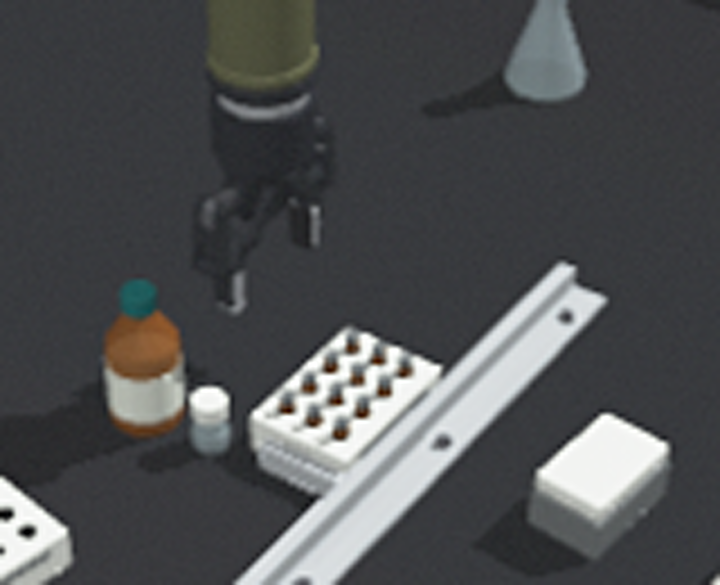

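Call:
drive_tool(rows=[{"xyz":[0,0,0.03],"delta_rot":[0,0,0.15],"claw":-1},{"xyz":[0,0,0.03],"delta_rot":[0,0,0],"claw":-1},{"xyz":[0,0,0.019],"delta_rot":[0,0,0],"claw":-1},{"xyz":[0,0,0],"delta_rot":[0,0,0],"claw":-1},{"xyz":[0,-0.01,0],"delta_rot":[0,0,0],"claw":-1},{"xyz":[0,-0.008,0],"delta_rot":[0,0,0],"claw":-1},{"xyz":[0,-0.005,0],"delta_rot":[0,0,0],"claw":-1},{"xyz":[0,-0.003,0],"delta_rot":[0,0,0],"claw":-1}])

```text
time: 17.6
tool_pos: [0.5031, 0.0886, 0.0024]
orientation: [-3.134, 0.0, -1.534]
force: [-0.6, 0.3, 0.1]
width: 0.0854
```

Call:
drive_tool(rows=[{"xyz":[0,-0.001,0],"delta_rot":[0,0,0],"claw":-1},{"xyz":[0,-0.001,0],"delta_rot":[0,0,0],"claw":-1},{"xyz":[0,-0.001,0],"delta_rot":[0,0,0],"claw":-1}])

```text
time: 17.9
tool_pos: [0.5035, 0.0885, 0.0013]
orientation: [-3.138, -0.0, -1.535]
force: [0.8, -0.1, 0.2]
width: 0.0855
```

Call:
drive_tool(rows=[{"xyz":[0,-0.001,0],"delta_rot":[0,0,0],"claw":-1}])

```text
time: 18.0
tool_pos: [0.5045, 0.0886, 0.0012]
orientation: [-3.138, -0.0, -1.535]
force: [0.9, -0.0, 0.7]
width: 0.0854
```

Call:
drive_tool(rows=[{"xyz":[0,-0.001,0],"delta_rot":[0,0,0],"claw":-1}])

```text
time: 18.1
tool_pos: [0.5048, 0.0885, 0.0011]
orientation: [-3.139, -0.0, -1.535]
force: [-2.0, -1.3, 2.5]
width: 0.0856
```

Call:
drive_tool(rows=[{"xyz":[0,-0.001,0],"delta_rot":[0,0,0],"claw":-1}])

```text
time: 18.2
tool_pos: [0.5052, 0.0885, 0.001]
orientation: [-3.14, -0.0, -1.535]
force: [-5.1, -0.3, 3.6]
width: 0.0855
```

Call:
drive_tool(rows=[{"xyz":[0,-0.001,0],"delta_rot":[0,0,0],"claw":-1},{"xyz":[0,-0.001,0],"delta_rot":[0,0,0],"claw":-1}])

```text
time: 18.4
tool_pos: [0.5051, 0.0885, 0.0008]
orientation: [3.139, -0.0, -1.535]
force: [-8.4, -1.0, 5.9]
width: 0.0856
```

Call:
drive_tool(rows=[{"xyz":[0,0.004,0],"delta_rot":[0,0,0],"claw":-1},{"xyz":[0,0.008,0],"delta_rot":[0,0,0],"claw":-1},{"xyz":[0,0.012,0],"delta_rot":[0,0,0],"claw":-1},{"xyz":[0,0.012,0],"delta_rot":[0,0,0],"claw":-1},{"xyz":[0,0,-0.04],"delta_rot":[0,0,0],"claw":-1},{"xyz":[0,0,-0.04],"delta_rot":[0,0,0],"claw":-1},{"xyz":[0,0,-0.04],"delta_rot":[0,0,0],"claw":-1},{"xyz":[0,0,-0.04],"delta_rot":[0,0,0],"claw":-1},{"xyz":[0,0,-0.04],"delta_rot":[0,0,0],"claw":-1}])

```text
time: 19.3
tool_pos: [0.4705, 0.0873, 0.2025]
orientation: [-3.137, -0.0, -1.534]
force: [1.0, 0.3, 0.5]
width: 0.0852
```

Call:
drive_tool(rows=[{"xyz":[-0.03,0,0],"delta_rot":[0,0,0],"claw":-1},{"xyz":[-0.03,0,0],"delta_rot":[0,0,0],"claw":-1},{"xyz":[-0.03,0,0],"delta_rot":[0,0,0],"claw":-1},{"xyz":[-0.03,0,0],"delta_rot":[0,0,0],"claw":-1},{"xyz":[-0.03,0,0],"delta_rot":[0,0,0],"claw":-1},{"xyz":[-0.03,0,0],"delta_rot":[0,0,0],"claw":-1},{"xyz":[0,0,0],"delta_rot":[0,0,0],"claw":-1}])

```text
time: 20.0
tool_pos: [0.4646, 0.2702, 0.2008]
orientation: [-3.137, 0.002, -1.531]
force: [-0.4, -1.0, 0.1]
width: 0.0855
```

```bash
python3 look.py 12;python3 fr.py 12 scene,top -.043 .07 0; python3 - <<'E'
from h import *
import pickle
R0,G0,E0=pickle.load(open("poses.pkl","rb"))
for c in("scene","top"):
    p=pickle.load(open(c+"12.pkl","rb"));p0=pickle.load(open(c+"0.pkl","rb"));print(c,"empty before",fit([p0],RACK,E0)[0].round(4),"after",fit([p],RACK,E0)[0].round(4))
E
```

```text
scene [-0.0459  0.0698  0.005 ] 116.4
top [-0.0444  0.0713  0.0089] 81.5
tcp in guide [-0.1318  0.27   -1.5703] 20.1 [ 0.21398431 -0.59218154  0.35473713]
scene empty before [ 0.4408 -0.2208 -0.1469] after [ 0.4408 -0.2208 -0.147 ]
top empty before [ 0.4434 -0.2217 -0.1521] after [ 0.4434 -0.2217 -0.1521]
```

View pics/scene12.png

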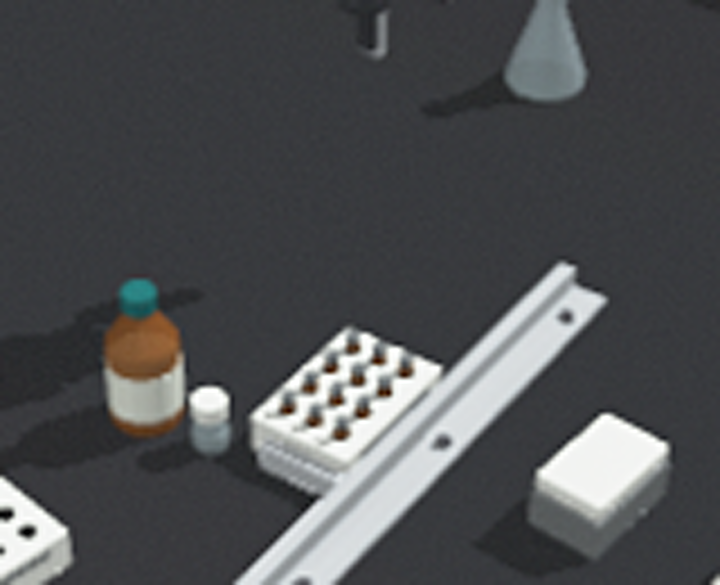

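View pics/top12.png

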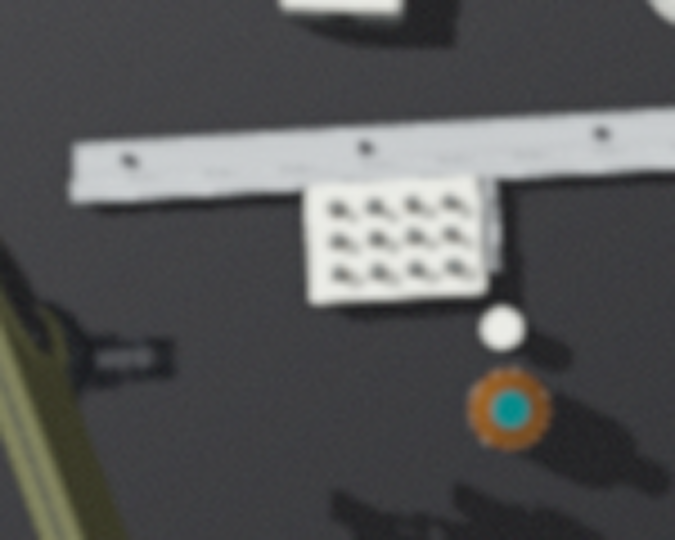

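Call:
drive_tool(rows=[{"xyz":[0.039,0,0],"delta_rot":[0,0,0],"claw":-0.3},{"xyz":[0.039,0,0],"delta_rot":[0,0,0],"claw":-0.3},{"xyz":[0.039,0,0],"delta_rot":[0,0,0],"claw":-0.3},{"xyz":[0.039,0,0],"delta_rot":[0,0,0],"claw":-0.3},{"xyz":[0.039,0,0],"delta_rot":[0,0,0],"claw":-0.3},{"xyz":[0,0,0.035],"delta_rot":[0,0,0],"claw":-0.3},{"xyz":[0,0,0.035],"delta_rot":[0,0,0],"claw":-0.3},{"xyz":[0,0,0.035],"delta_rot":[0,0,0],"claw":-0.3},{"xyz":[0,0,0.035],"delta_rot":[0,0,0],"claw":-0.3},{"xyz":[0,0,0],"delta_rot":[0,0,0],"claw":-0.3}])

```text
time: 21.1
tool_pos: [0.4684, 0.0709, 0.0576]
orientation: [3.136, -0.001, -1.536]
force: [-1.4, 0.2, -0.2]
width: 0.0552
```

```bash
python3 look.py 13;python3 fr.py 13 scene -.043 .07 0
```

```text
scene [-0.0459  0.0698  0.0044] 127.1
tcp in guide [-0.1313  0.0742 -1.5733] 21.2 [0.03754518 0.81849669 0.09340152]
```

View pics/scene13.png

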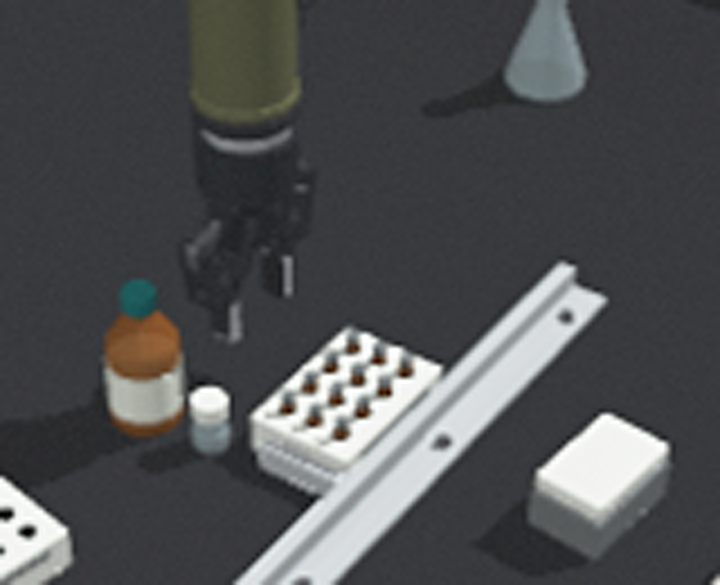

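Call:
drive_tool(rows=[{"xyz":[0,-0.005,0.02],"delta_rot":[0.3,0,-0.15],"claw":-0.3},{"xyz":[0,0,0.02],"delta_rot":[0,0,0],"claw":-0.3},{"xyz":[0,0,0.014],"delta_rot":[0,0,0],"claw":-0.3},{"xyz":[0,0,0],"delta_rot":[0,0,0],"claw":-0.3},{"xyz":[0,-0.008,0],"delta_rot":[0,0,0],"claw":-0.3},{"xyz":[0,-0.008,0],"delta_rot":[0,0,0],"claw":-0.3},{"xyz":[0,-0.004,0],"delta_rot":[0,0,0],"claw":-0.3},{"xyz":[0,-0.003,0],"delta_rot":[0,0,0],"claw":-0.3}])

```text
time: 22.0
tool_pos: [0.5033, 0.0736, 0.0083]
orientation: [-3.129, 0.0, -1.532]
force: [0.3, 0.2, 0.3]
width: 0.0559
```

Call:
drive_tool(rows=[{"xyz":[0,-0.001,0],"delta_rot":[0,0,0],"claw":-0.3},{"xyz":[0,-0.001,0],"delta_rot":[0,0,0],"claw":-0.3}])

```text
time: 22.2
tool_pos: [0.5035, 0.0736, 0.0075]
orientation: [-3.132, -0.0, -1.532]
force: [-0.5, 0.0, 1.1]
width: 0.0553
```

Call:
drive_tool(rows=[{"xyz":[0,-0.001,0],"delta_rot":[0,0,0],"claw":-0.3},{"xyz":[0,-0.001,0],"delta_rot":[0,0,0],"claw":-0.3}])

```text
time: 22.4
tool_pos: [0.5053, 0.0737, 0.0073]
orientation: [-3.132, -0.0, -1.532]
force: [0.6, -0.2, -0.5]
width: 0.0557
```

Call:
drive_tool(rows=[{"xyz":[0,-0.001,0],"delta_rot":[0,0,0],"claw":-0.3},{"xyz":[0,-0.001,0],"delta_rot":[0,0,0],"claw":-0.3}])

```text
time: 22.6
tool_pos: [0.5057, 0.0737, 0.0071]
orientation: [-3.135, 0.0, -1.532]
force: [-3.7, 0.7, 2.8]
width: 0.0554
```

Call:
drive_tool(rows=[{"xyz":[0,-0.001,0],"delta_rot":[0,0,0],"claw":-0.3},{"xyz":[0,-0.001,0],"delta_rot":[0,0,0],"claw":-0.3},{"xyz":[0,-0.001,0],"delta_rot":[0,0,0],"claw":-0.3}])

```text
time: 22.9
tool_pos: [0.5056, 0.0737, 0.0068]
orientation: [-3.141, -0.0, -1.532]
force: [-10.2, 0.8, 7.2]
width: 0.0554
```

Call:
drive_tool(rows=[{"xyz":[0,0.004,0],"delta_rot":[0,0,0],"claw":-0.3},{"xyz":[0,0.008,0],"delta_rot":[0,0,0],"claw":-0.3},{"xyz":[0,0.012,0],"delta_rot":[0,0,0],"claw":-0.3},{"xyz":[0,0.006,0],"delta_rot":[0,0,0],"claw":-0.3},{"xyz":[0,0,-0.04],"delta_rot":[0,0,0],"claw":-0.3},{"xyz":[0,0,-0.04],"delta_rot":[0,0,0],"claw":-0.3},{"xyz":[0,0,-0.04],"delta_rot":[0,0,0],"claw":-0.3},{"xyz":[0,0,-0.04],"delta_rot":[0,0,0],"claw":-0.3},{"xyz":[0,0,-0.04],"delta_rot":[0,0,0],"claw":-0.3}])

```text
time: 23.8
tool_pos: [0.4779, 0.0726, 0.2088]
orientation: [-3.131, 0.0, -1.532]
force: [0.7, -0.1, -0.7]
width: 0.0554
```

Call:
drive_tool(rows=[{"xyz":[-0.03,0,0],"delta_rot":[0,0,0],"claw":-1},{"xyz":[-0.03,0,0],"delta_rot":[0,0,0],"claw":-1},{"xyz":[-0.03,0,0],"delta_rot":[0,0,0],"claw":-1},{"xyz":[-0.03,0,0],"delta_rot":[0,0,0],"claw":-1},{"xyz":[-0.03,0,0],"delta_rot":[0,0,0],"claw":-1},{"xyz":[-0.03,0,0],"delta_rot":[0,0,0],"claw":-1},{"xyz":[-0.03,0,0],"delta_rot":[0,0,0],"claw":-1},{"xyz":[0,0,0],"delta_rot":[0,0,0],"claw":-1}])

```text
time: 24.6
tool_pos: [0.4703, 0.2857, 0.207]
orientation: [-3.131, 0.002, -1.529]
force: [-0.1, -0.5, 0.1]
width: 0.0852
```

```bash
python3 look.py 14;python3 fr.py 14 scene,top -.043 .07 0
python3 - <<'E'
import pickle,numpy as np
from h import *
R0,G0,E0=pickle.load(open("poses.pkl","rb"))
# jar + guide-biased check: static guide + jar masked to dark, guide pose refit per camera
for cam,dx in(("scene",None),("top",None)):
    p0=pickle.load(open(cam+"0.pkl","rb"));p=pickle.load(open(cam+"14.pkl","rb"))
    p=dict(p);p["color"]=p["color"].copy()
    j=proj(p,[[.492,-.0097,z] for z in(.045,.02,0)])
    for u in j: cv2.circle(p["color"],tuple(int(round(v)) for v in u),6,(40,40,40),-1)
    G=np.array([.6083,.0016,.0386]) if cam=="top" else np.array([.6043,.0031,.0386])
    c,s=np.cos(G[2]),np.sin(G[2]);w=[c*-.043-s*.0695+G[0],s*-.043+c*.0695+G[1],G[2]]
    r=fit([p],RACK,w,static=[place(b,G) for b in GUIDE],pad=5);print(cam,rel(G,r[0]).round(4),r[1],"cost seated",r[2]([0,0,0]))
E
```

```text
scene [-0.0457  0.0697  0.0024] 117.1
top [-0.0442  0.0713  0.0057] 81.3
tcp in guide [-0.1257  0.2851 -1.5679] 24.7 [-0.99962008 -0.53974796 -0.63047678]
scene [-0.0439  0.069   0.0041] 65.70445726002819 cost seated 67.04607971293092
top [-0.0462  0.0719  0.005 ] 21.124968601819816 cost seated 43.39423939510445
```

View pics/top14.png

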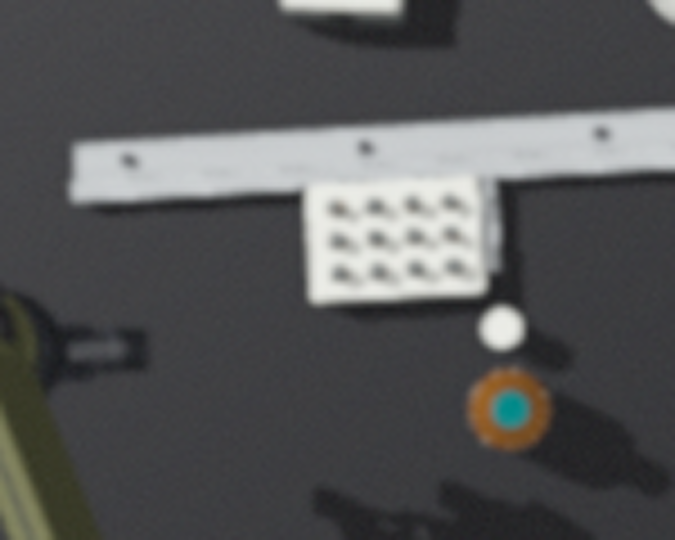

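View pics/scene14.png

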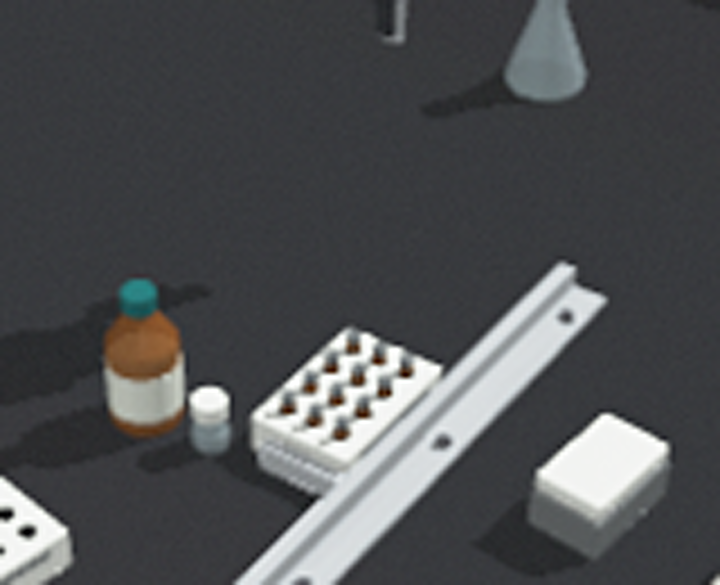

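```bash
python3 -c "
from plant import job
print(job.job_done())"
```

```text
the job is handed in; nothing more can be done
None
```

The vial rack is seated in the left (+y) corner of the guide, and I handed the job in at about 24.7 s of the 53 s allowed.

I pushed its back face with the two open fingers, turning it square to the guide, until it met the fence. I then slid it along the fence from its left end until it met the rib, and finished with two light presses on the back. After that the arm backed off and rose clear.

**Contact stops:**
- **Rib:** the end push stopped hard at 13.7 N.
- **Fence:** the last press stopped hard at 10.2 N, within 0.2 mm of where the first fence contact predicted.
- **Press off-centre:** on the first of the two final presses the left finger may have missed the rack's end, so I repeated it centred.

**Pose from the cameras (guide frame; seated is −43, +69.5 mm):**

| Camera | x (mm) | y (mm) | Turn (rad) |
|---|---|---|---|
| Scene | −45.7 | +69.7 | 0.002 |
| Top | −44.2 | +71.3 | 0.006 |

- **Disagreement:** the two cameras differ by about 1.5 mm. The top view reads about 2 mm off the rib, and further off the fence (−46.2 mm) in a refit. Both cameras also show a slight turn. I took this as calibration and edge error because the stops agreed, but the pictures alone can't rule out a gap of 1 to 2 mm.
- **Other things:** the empty rack's fitted position did not change. The bottle, jar, flask, tip box and guide look unmoved in the last pictures. I did not check the beaker or dish again, but the arm never worked near them after starting.

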